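Move the ink jars to the press rack in printing order

TASK

The four ink jars stand in the stock bays in printing order, the first colour at the robot's left end of the row. Move all four to the empty press rack, one in each compartment, so that the printing order starts in the compartment next to the red post and runs on to the other end. Keep the jars upright at all times and leave them standing flat in their compartments, let go.

Things in the scene. Friction and masses are not known exactly. Their poses are not given: they have to be found in the camera images.
- jar_yellow_center (a point): Loose yellow ink jar: upright cylinder, diameter 52 mm, height 62 mm, 0.13 to 0.23 kg, white lid (46 mm wide, top 15 mm) with a yellow disc. The point is its centre, 31 mm above its underside; z up. It starts in the bay of its own colour. Jars stand 80 mm apart, with 28 mm gaps: grip across the row (along the bay's x), where front and back are free.
- jar_red_center (a point): Loose red ink jar: upright cylinder, diameter 52 mm, height 62 mm, 0.13 to 0.23 kg, white lid (46 mm wide, top 15 mm) with a red disc. The point is its centre, 31 mm above its underside; z up. It starts in the bay of its own colour. Jars stand 80 mm apart, with 28 mm gaps: grip across the row (along the bay's x), where front and back are free.
- jar_blue_center (a point): Loose blue ink jar: upright cylinder, diameter 52 mm, height 62 mm, 0.13 to 0.23 kg, white lid (46 mm wide, top 15 mm) with a blue disc. The point is its centre, 31 mm above its underside; z up. It starts in the bay of its own colour. Jars stand 80 mm apart, with 28 mm gaps: grip across the row (along the bay's x), where front and back are free.
- jar_green_center (a point): Loose green ink jar: upright cylinder, diameter 52 mm, height 62 mm, 0.13 to 0.23 kg, white lid (46 mm wide, top 15 mm) with a green disc. The point is its centre, 31 mm above its underside; z up. It starts in the bay of its own colour. Jars stand 80 mm apart, with 28 mm gaps: grip across the row (along the bay's x), where front and back are free.
- bay_yellow: Fixed pale wood stock bay, yellow swatch on its front (-x) lip. 84 mm deep (x), 78 mm wide (y). Origin 6 mm above the table under the centre of the jar's place; floor 4 mm, side walls 16 mm, lips 10 mm above the origin. Four bays side by side along y, which points to the robot's left (+y within 0.15 rad). Their order from left to right varies; it is the printing order.
- bay_red: Fixed pale wood stock bay, red swatch on its front (-x) lip. 84 mm deep (x), 78 mm wide (y). Origin 6 mm above the table under the centre of the jar's place; floor 4 mm, side walls 16 mm, lips 10 mm above the origin. Four bays side by side along y, which points to the robot's left (+y within 0.15 rad). Their order from left to right varies; it is the printing order.
- bay_blue: Fixed pale wood stock bay, blue swatch on its front (-x) lip. 84 mm deep (x), 78 mm wide (y). Origin 6 mm above the table under the centre of the jar's place; floor 4 mm, side walls 16 mm, lips 10 mm above the origin. Four bays side by side along y, which points to the robot's left (+y within 0.15 rad). Their order from left to right varies; it is the printing order.
- bay_green: Fixed pale wood stock bay, green swatch on its front (-x) lip. 84 mm deep (x), 78 mm wide (y). Origin 6 mm above the table under the centre of the jar's place; floor 4 mm, side walls 16 mm, lips 10 mm above the origin. Four bays side by side along y, which points to the robot's left (+y within 0.15 rad). Their order from left to right varies; it is the printing order.
- press_rack: Fixed dark wood rack, empty at first, nearer or farther than the bays. Origin on the table under its centre, z up; 84 mm deep (x), 324 mm long (y, to the robot's left within 0.15 rad). Four open compartments, centres at x = 0, y = +120, +40, -40, -120 mm; inside 76 x 76 mm; floor 10 mm, dividers 22 mm, front and back lips 16 mm above the table.
- red_post: Fixed red post, diameter 20 mm, 60 mm high, on a red foot 60 x 34 mm, at one end of the press rack, 182 mm from its centre along +y or -y; a like post of plain wood is at the other end. Origin on the table under the post. The compartment next to the red post is the first.
Things that resemble listed ones, but are neither listed nor needed, are in the scene too. Of the things shaped like the part that bears jar_blue_center, the blue one is meant.

How it is judged (in metres and radians):
At the end, for the whole second after the job is handed in: Each jar upright (0.12 rad) on the floor of its compartment (within 15 mm of its centre along the rack's x, 16 mm along y, 5 mm in height), at rest, released; the colour of the leftmost stock bay is next to the red post, then the others in order (((world y of bay_yellow between 0.08 and 1 m and horizontal distance between jar_yellow_center and red_post between 0.046 and 0.078 m) or (world y of bay_yellow between 0 and 0.08 m and horizontal distance between jar_yellow_center and red_post between 0.126 and 0.158 m) or (world y of bay_yellow between -0.08 and 0 m and horizontal distance between jar_yellow_center and red_post between 0.206 and 0.238 m) or (world y of bay_yellow between -1 and -0.08 m and horizontal distance between jar_yellow_center and red_post between 0.286 and 0.318 m)) and y of jar_yellow_center in the frame of press_rack between -0.138 and 0.138 m and x of jar_yellow_center in the frame of press_rack between -0.015 and 0.015 m and z of jar_yellow_center in the frame of press_rack between 0.036 and 0.046 m and angle between each of jar_yellow_center, jar_red_center, jar_blue_center, jar_green_center's own z axis and vertical below 0.12 rad and linear speed of each of jar_yellow, jar_red, jar_blue, jar_green below 0.02 m/s and contact force between the fingers and jar_yellow below 0.1 N and ((world y of bay_red between 0.08 and 1 m and horizontal distance between jar_red_center and red_post between 0.046 and 0.078 m) or (world y of bay_red between 0 and 0.08 m and horizontal distance between jar_red_center and red_post between 0.126 and 0.158 m) or (world y of bay_red between -0.08 and 0 m and horizontal distance between jar_red_center and red_post between 0.206 and 0.238 m) or (world y of bay_red between -1 and -0.08 m and horizontal distance between jar_red_center and red_post between 0.286 and 0.318 m)) and y of jar_red_center in the frame of press_rack between -0.138 and 0.138 m and x of jar_red_center in the frame of press_rack between -0.015 and 0.015 m and z of jar_red_center in the frame of press_rack between 0.036 and 0.046 m and contact force between the fingers and jar_red below 0.1 N and ((world y of bay_blue between 0.08 and 1 m and horizontal distance between jar_blue_center and red_post between 0.046 and 0.078 m) or (world y of bay_blue between 0 and 0.08 m and horizontal distance between jar_blue_center and red_post between 0.126 and 0.158 m) or (world y of bay_blue between -0.08 and 0 m and horizontal distance between jar_blue_center and red_post between 0.206 and 0.238 m) or (world y of bay_blue between -1 and -0.08 m and horizontal distance between jar_blue_center and red_post between 0.286 and 0.318 m)) and y of jar_blue_center in the frame of press_rack between -0.138 and 0.138 m and x of jar_blue_center in the frame of press_rack between -0.015 and 0.015 m and z of jar_blue_center in the frame of press_rack between 0.036 and 0.046 m and contact force between the fingers and jar_blue below 0.1 N and ((world y of bay_green between 0.08 and 1 m and horizontal distance between jar_green_center and red_post between 0.046 and 0.078 m) or (world y of bay_green between 0 and 0.08 m and horizontal distance between jar_green_center and red_post between 0.126 and 0.158 m) or (world y of bay_green between -0.08 and 0 m and horizontal distance between jar_green_center and red_post between 0.206 and 0.238 m) or (world y of bay_green between -1 and -0.08 m and horizontal distance between jar_green_center and red_post between 0.286 and 0.318 m)) and y of jar_green_center in the frame of press_rack between -0.138 and 0.138 m and x of jar_green_center in the frame of press_rack between -0.015 and 0.015 m and z of jar_green_center in the frame of press_rack between 0.036 and 0.046 m and contact force between the fingers and jar_green below 0.1 N); the robot touches nothing.
It fails at once if a jar is tipped by more than 0.6 rad (angle between any of jar_yellow_center, jar_red_center, jar_blue_center, jar_green_center's own z axis and vertical above 0.6 rad).
It also fails if it takes over 104 s, if anything falls off the work surface, if the arm or the gripper's body presses on something with over 40 N, if the wrist force passes 120 N, or if a joint passes its speed limit or range.

ROBOT

A 6-joint arm with a two-finger parallel gripper is mounted at the origin on the work surface. World frame = base frame: x ahead of the robot, y to its left, z up, the work surface at z = 0. Lengths are in mm, angles in rad, forces in N, time in s.
With the tool pointing down it reaches from about 350 to 975 mm from the base axis. Payload 7.1 kg.
Tool frame: the origin (TCP) lies between the finger pads; the fingertips stand 14 mm ahead of it and the grasp point (between the pads) lies 5 mm behind it (ctrl.tcp_to_tips is the distance from the TCP to the fingertips, in mm); z points along the fingers, y is the line along which they close (so a half turn about z gives the same grasp; the last joint's range is limited). The gripper opens to 88 mm and grips with 3 to 60 N. Pads are 20 mm wide; open, the fingers measure 115 mm over their backs; the gripper's body (75 mm by 178 mm) begins 61 mm behind the grasp point.
Start: joints at [1.162, 0.423, 1.63, -0, 1.089, -0.019], TCP at [237.47, 578.111, 215.275] pointing down, gripper open.
Joint ranges: [-3, 3], [-0.9, 2.11], [0.09, 2.58], [-1.31, 4.45], [0.11, 2.69], [-2.54, 2.54]. Speed limits (rad/s): [2.39, 2.39, 3.01, 3.14, 3.14, 3.14].

INTERFACE

Orientations are given as a rotation vector (axis times angle).
In Python, from workcell import ctrl gives the robot as it stands.
- The arm moves only by the tool apply_moves, never from a script. Its argument "series" is a list that holds one entry, the list of rows, each a list of 7 numbers: the shift along the tool's x, y, z in cm, then the turn, a rotation vector about the tool's x, y, z in degrees, then the opening, from 0 (shut) to 1 (fully open). A call has 1 to 12 rows; each row shifts and turns the commanded pose from where the row before left it, along the tool's axes as they then stand; what a row does not reach is not made up. A row lasts 1/10 s, in which the tool goes at most 50 mm and 8.59 degrees, less where a joint would pass 70% of its speed; a pose out of reach is approached as far as the arm can. A call with a gripper value outside its range is refused whole. The fingers move at their own pace and stop on an object; the grip force is fixed at half the most. Time passes only in rows, so rows that do not move let the fingers close. It gives the time, the measured TCP pose, the force and the opening at its end, in the units of the state.
- ctrl.get_obs(): the state, without advancing time (a new reading comes with each control period).
- ctrl.get_image(name): name is "scene" or "top" or "wrist"; returns a dict with "img" (400x640x3 uint8, blue, green, red), "K" (3x3 intrinsics, pixels), "dist" ([k1, k2, p1, p2, k3] as OpenCV has them; the pictures are not rectified), "cam_to_world" (4x4, takes a point from camera to world coordinates). Camera axes: x right, y down, z forward; pixel columns grow to the right and rows downward; lengths in mm; the calibration is good to about 2 mm. A picture is of the moment at which its call begins. There is no depth.
- ctrl.close_job(): hands the job in, once; it reports no verdict.
The state is a dict: "t": time; "qpos": joint angles; "qvel": joint speeds; "joint_torque": joint torques, N m; "ee_pos": TCP position; "orientation": TCP orientation; "ft_force": force on the tool from outside, world axes, zero at the start; "moment": the same for the moment, N m; "width": finger opening in mm.
Only numpy, scipy, OpenCV 4.12 (cv2) and the standard library are available. Lean on these libraries where they do the work, as an engineer would, in place of code of your own. Each camera call takes 0.05 s, during which the arm holds its last target. There are 200 camera calls.

## Working session

There is one attempt and no reset: what is moved stays moved. The work goes in short steps, Python scripts to look and compute and a tool call to move; the robot and the scene stay as the last step left them, time stands still between calls to the robot, and variables do not carry over. Pictures are saved under pics/ and viewed, on a budget of 14 in all, crops included, one or two more only if the job needs it, and the job is handed in when it is done.

Besides the shell and the picture viewer there is one more tool, called after "Request:" as name(argument=value, ...), one argument or row to a line, values as JSON. apply_moves: Moves the arm, as the interface text tells. Its arguments: {"type":"object","properties":{"series":{"type":"array","items":{"type":"array","items":{"type":"array","items":{"type":"number"}}}}},"required":["series"]}

```bash
mkdir -p pics; python3 - <<'E'
from workcell import ctrl
import cv2
o=ctrl.get_obs();print(o['t'],o['ee_pos'],o['orientation'],o['width'])
for n in("top","scene"):
    d=ctrl.get_image(n);cv2.imwrite(f"pics/{n}0.png",d["img"]);print(n,d["cam_to_world"].round(2).tolist(),d["K"].tolist(),d["dist"])
E
```

```text
0.0 [237.24283135 577.57891542 214.48759136] [-6.08333645e-01 -3.08179745e+00  2.44342798e-03] 87.70948866800124
top [[-0.03, -1.0, 0.08, 402.68], [-1.0, 0.03, -0.01, -27.32], [0.01, -0.08, -1.0, 991.6], [0.0, 0.0, 0.0, 1.0]] [[483.8491368513918, 0.0, 314.40197595831347], [0.0, 483.8491368513918, 197.7957545254684], [0.0, 0.0, 1.0]] [-0.12997265  0.          0.          0.          0.        ]
scene [[-0.71, 0.54, -0.45, 897.42], [0.7, 0.53, -0.48, 390.78], [-0.02, -0.66, -0.75, 725.72], [0.0, 0.0, 0.0, 1.0]] [[420.2218865195054, 0.0, 320.7923730656368], [0.0, 420.2218865195054, 204.92268887436376], [0.0, 0.0, 1.0]] [-0.04196656  0.          0.          0.          0.        ]
```

View pics/top0.png

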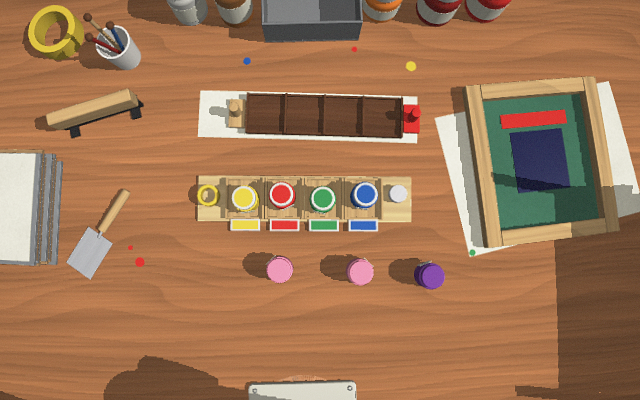

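View pics/scene0.png

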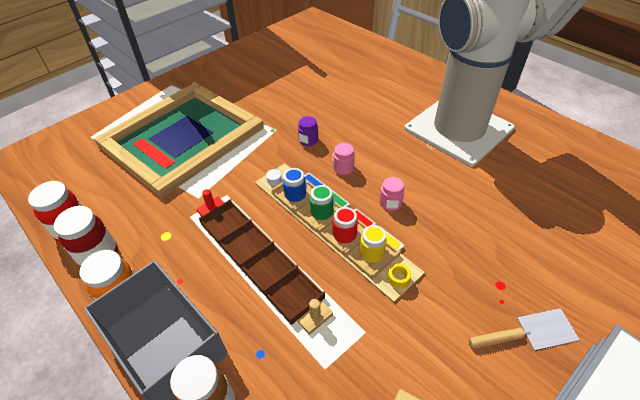

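The top view reads yellow (243,198), red (281,195), green (322,199), blue (364,195) from the robot's left. The red post is at the right end of the rack (412,115), so yellow goes rightmost and blue leftmost. I'll enlarge to get precise pixels.

```bash
python3 - <<'E'
import cv2
i=cv2.imread("pics/top0.png")[85:235,190:430]
b=cv2.resize(i,None,fx=3.3,fy=3.3,interpolation=cv2.INTER_CUBIC)
for u in range(200,430,20): cv2.putText(b,str(u),(int((u-190)*3.3)-12,10),0,.35,(255,255,255),1);cv2.line(b,(int((u-190+.5)*3.3),12),(int((u-190+.5)*3.3),18),(255,255,255),1)
for v in range(90,235,10): cv2.putText(b,str(v),(0,int((v-85+.5)*3.3)+4),0,.35,(0,0,0),1)
cv2.imwrite("pics/top0c.png",b)
E
```

```text
(no output)
```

View pics/top0c.png

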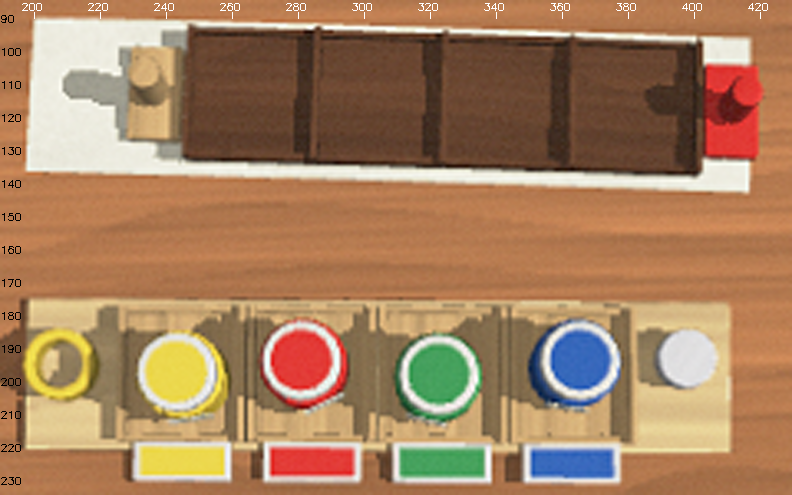

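The crop shows lid discs at (178,372), (301,361), (438,374) and (579,360), and rack corners at (188,27), (702,42), (699,175) and (183,158).

```bash
cat > h.py <<'E'
import numpy as np,cv2
from workcell import ctrl
def w(d,uv,z):
    p=cv2.undistortPoints(np.array([[uv]],float),d["K"],np.array(d["dist"]))[0,0]
    T=d["cam_to_world"];r=T[:3,:3]@[*p,1];c=T[:3,3]
    return (c+r*(z-c[2])/r[2])[:2]
E
python3 - <<'E'
from h import *
from scipy.spatial.transform import Rotation as R
d=ctrl.get_image("top")
f=lambda x,y,z:w(d,(190+x/3.3-.5,85+y/3.3-.5),z)
J=[f(*p,72) for p in((178,372),(301,361),(438,374),(579,360))]
print("jars",np.round(J,1))
C=np.array([f(*p,20) for p in((188,27),(702,42),(699,175),(183,158))])
print("rack",C.round(1),np.linalg.norm(C[0]-C[1]),np.linalg.norm(C[1]-C[2]))
c=C.mean(0);ax=(C[0]-C[1]+C[3]-C[2]);ax/=np.linalg.norm(ax);print(c,ax,"yaw",np.degrees(np.arctan2(-ax[0],ax[1])))
for s in(-120,-40,40,120):print((c+s*ax).round(1))
B=[f(*p,13) for p in((133,462),(623,463))];print("bay",B, "foot",f(731,112,10), "post",f(745,92,60))
o=ctrl.get_obs();print(R.from_rotvec(o["orientation"]).as_matrix().round(3).tolist(),o["ee_pos"])
E
```

```text
jars [[ 482.1   98.7]
 [ 486.4   27.3]
 [ 476.7  -51.6]
 [ 482.5 -133.6]]
rack [[ 703.3   96.8]
 [ 685.4 -225.4]
 [ 600.3 -219.1]
 [ 619.6  100.8]] 322.6774780836146 85.29165164391082
[652.11360015 -61.69932376] [0.05778814 0.99832887] yaw -3.312862393897298
[ 645.2 -181.5]
[ 649.8 -101.6]
[654.4 -21.8]
[659.   58.1]
bay [array([432.50821146, 135.59629017]), array([ 423.34124892, -165.23427907])] foot [ 642.39939042 -243.52976282] post [ 642.33931241 -241.70694509]
[[-0.925, 0.38, -0.0], [0.38, 0.925, -0.001], [0.0, -0.001, -1.0]] [237.31584624 577.72015818 214.68329303]
```

Poses are consistent: the rack plus 182 mm puts the post at (641.6, -243.4), and I measured (642.4, -243.5). First I turn the tool 70° so it closes along x.

Request:
apply_moves(
  series=[
    [[0,0,0,0,0,7.8,1],[0,0,0,0,0,7.8,1],[0,0,0,0,0,7.8,1],[0,0,0,0,0,7.8,1],[0,0,0,0,0,7.8,1],[0,0,0,0,0,7.8,1],[0,0,0,0,0,7.8,1],[0,0,0,0,0,7.8,1],[0,0,0,0,0,7.8,1]],
  ],
)

```text
t: 1.05
ee_pos: [237.4, 577.9, 215.0]
orientation: [2.276, 2.165, -0.001]
ft_force: [1.0, -0.2, 0.1]
width: 87.6
```

Request:
apply_moves(
  series=[
    [[-3.9,2.2,0,0,0,0,1],[-3.9,2.2,0,0,0,0,1],[-3.9,2.2,0,0,0,0,1],[-3.9,2.2,0,0,0,0,1],[-3.9,2.2,0,0,0,0,1],[-3.9,2.2,0,0,0,0,1],[-3.9,2.2,0,0,0,0,1],[-3.9,2.2,0,0,0,0,1],[-3.9,2.2,0,0,0,0,1],[-3.9,2.2,0,0,0,0,1],[-3.9,2.2,0,0,0,0,1],[0,0,0,0,0,0,1]],
  ],
)

```text
t: 2.25
ee_pos: [462.1, 135.0, 215.3]
orientation: [2.275, 2.165, 0.0]
ft_force: [0.2, 0.7, 0.1]
width: 88.0
```

```bash
cat >> h.py <<'E'
from scipy.spatial.transform import Rotation as R
def plan(*pts):
    o=ctrl.get_obs();M=R.from_rotvec(o["orientation"]).as_matrix();p=np.array(o["ee_pos"])
    print("yaw",np.degrees(np.arctan2(M[1,1],M[0,1])).round(2),"tilt",np.degrees(np.arccos(-M[2,2])).round(2),"w",o["width"])
    for q in pts: print(q,(M.T@(np.array(q)-p)/10).round(2)); p=np.array(q)
E
python3 - <<'E'
from h import *
J=[(482.1,98.7),(486.4,27.3),(476.7,-51.6),(482.5,-133.6)]
S=[(645.2,-181.5),(649.8,-101.6),(654.4,-21.8),(659,58.1)]
q=[]
for j,s in zip(J,S):q+=[(*j,130),(*j,38),(*j,130),(*s,130),(*s,40),(*s,130)]
plan(*q)
d=ctrl.get_image("wrist");cv2.imwrite("pics/w1.png",d["img"])
E
```

```text
yaw -2.82 tilt 0.07 w 87.98231973446414
(482.1, 98.7, 130) [-3.52  2.17  8.54]
(482.1, 98.7, 38) [ 0.01 -0.01  9.2 ]
(482.1, 98.7, 130) [-0.01  0.01 -9.2 ]
(645.2, -181.5, 130) [-27.18  17.67   0.04]
(645.2, -181.5, 40) [ 0.01 -0.01  9.  ]
(645.2, -181.5, 130) [-0.01  0.01 -9.  ]
(486.4, 27.3, 130) [ 20.07 -16.89  -0.03]
(486.4, 27.3, 38) [ 0.01 -0.01  9.2 ]
(486.4, 27.3, 130) [-0.01  0.01 -9.2 ]
(649.8, -101.6, 130) [-12.07  16.95   0.02]
(649.8, -101.6, 40) [ 0.01 -0.01  9.  ]
(649.8, -101.6, 130) [-0.01  0.01 -9.  ]
(476.7, -51.6, 130) [  4.14 -17.54  -0.02]
(476.7, -51.6, 38) [ 0.01 -0.01  9.2 ]
(476.7, -51.6, 130) [-0.01  0.01 -9.2 ]
(654.4, -21.8, 130) [3.85e+00 1.76e+01 1.00e-02]
(654.4, -21.8, 40) [ 0.01 -0.01  9.  ]
(654.4, -21.8, 130) [-0.01  0.01 -9.  ]
(482.5, -133.6, 130) [-1.201e+01 -1.662e+01 -1.000e-02]
(482.5, -133.6, 38) [ 0.01 -0.01  9.2 ]
(482.5, -133.6, 130) [-0.01  0.01 -9.2 ]
(659, 58.1, 130) [20.02 16.68  0.  ]
(659, 58.1, 40) [ 0.01 -0.01  9.  ]
(659, 58.1, 130) [-0.01  0.01 -9.  ]
```

View pics/w1.png

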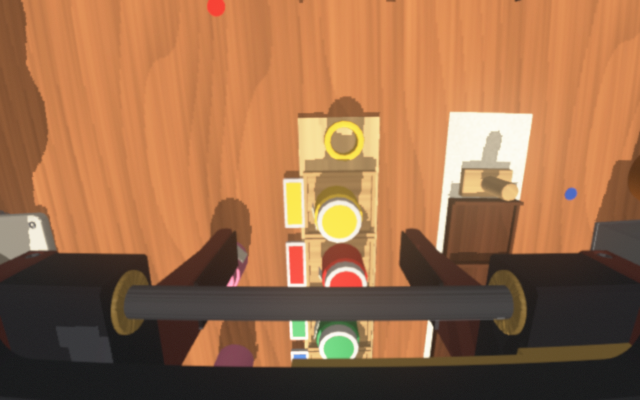

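The wrist view shows yellow's lid at (340,221), lying between the fingers in the closing direction. I'll move over yellow, descend and grip.

Request:
apply_moves(
  series=[
    [[-1.76,1.09,4.27,0,0,0,1],[-1.76,1.08,4.27,0,0,0,1],[0,0,0,0,0,0,1],[0,0,2.3,0,0,0,1],[0,0,2.3,0,0,0,1],[0,0,2.3,0,0,0,1],[0,0,2.3,0,0,0,1],[0,0,0,0,0,0,1],[0,0,0,0,0,0,0],[0,0,0,0,0,0,0],[0,0,0,0,0,0,0],[0,0,0,0,0,0,0]],
  ],
)

```text
t: 3.5
ee_pos: [481.0, 102.9, 38.9]
orientation: [2.269, 2.171, 0.002]
ft_force: [-0.2, 0.5, -0.8]
width: 59.4
```

Request:
apply_moves(
  series=[
    [[-0.4,0,0,0,0,0,1],[0,0,0,0,0,0,1],[0,0,0,0,0,0,0],[0,0,0,0,0,0,0],[0,0,0,0,0,0,0],[0,0,0,0,0,0,0],[0,0,0,0,0,0,0],[0,0,0,0,0,0,0]],
  ],
)

```text
t: 4.3
ee_pos: [480.4, 98.7, 37.8]
orientation: [2.27, 2.172, 0.0]
ft_force: [1.3, -0.7, -0.5]
width: 51.4
```

Gripped at 51.4 mm. Now I lift and carry it to the compartment by the red post.

Request:
apply_moves(
  series=[
    [[0,0,-2,0,0,0,0],[0,0,-3.6,0,0,0,0],[0,0,-3.6,0,0,0,0],[-3.4,2.2,0,0,0,0,0],[-3.4,2.2,0,0,0,0,0],[-3.4,2.2,0,0,0,0,0],[-3.4,2.2,0,0,0,0,0],[-3.4,2.2,0,0,0,0,0],[-3.4,2.2,0,0,0,0,0],[-3.4,2.2,0,0,0,0,0],[-3.4,2.2,0,0,0,0,0],[0,0,0,0,0,0,0]],
  ],
)

```text
t: 5.5
ee_pos: [645.9, -185.0, 129.6]
orientation: [2.272, 2.166, 0.001]
ft_force: [0.2, 0.6, -2.0]
width: 51.0
```

```bash
python3 - <<'E'
from h import *
plan((645.2,-181.5,130),(645.2,-181.5,38.5))
d=ctrl.get_image("scene");cv2.imwrite("pics/s1.png",d["img"])
E
```

```text
yaw -2.73 tilt 0.14 w 51.045781708441886
(645.2, -181.5, 130) [ 0.35 -0.09 -0.04]
(645.2, -181.5, 38.5) [ 0.01 -0.02  9.15]
```

View pics/s1.png

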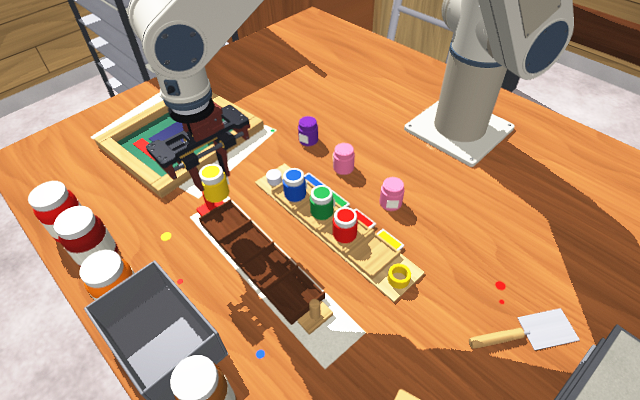

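The yellow jar hangs upright at (213,184) above the end compartment. I'll lower and release it.

Request:
apply_moves(
  series=[
    [[0.35,-0.09,0,0,0,0,0],[0,0,3,0,0,0,0],[0,0,3,0,0,0,0],[0,0,2,0,0,0,0],[0,0,0.6,0,0,0,0],[0,0,0.4,0,0,0,0],[0,0,0,0,0,0,0],[0,0,0,0,0,0,0]],
  ],
)

```text
t: 6.35
ee_pos: [644.0, -177.2, 41.1]
orientation: [2.269, 2.171, 0.001]
ft_force: [0.2, 0.3, -2.7]
width: 51.3
```

Request:
apply_moves(
  series=[
    [[-0.4,0.1,0.1,0,0,0,0],[0,0,0.15,0,0,0,0],[0,0,0.05,0,0,0,0],[0,0,0,0,0,0,0],[0,0,0,0,0,0,0]],
  ],
)

```text
t: 6.85
ee_pos: [644.7, -181.9, 37.9]
orientation: [2.269, 2.171, 0.001]
ft_force: [-1.1, -2.2, 5.5]
width: 51.2
```

Request:
apply_moves(
  series=[
    [[0,0,0,0,0,0,1],[0,0,0,0,0,0,1],[0,0,0,0,0,0,1],[0,0,0,0,0,0,1],[0,0,-2.2,0,0,0,1],[0,0,-3.5,0,0,0,1],[0,0,-3.5,0,0,0,1]],
  ],
)

```text
t: 7.55
ee_pos: [643.4, -181.0, 129.0]
orientation: [-2.269, -2.171, 0.002]
ft_force: [0.1, -0.3, 0.6]
width: 88.1
```

Request:
apply_moves(
  series=[
    [[3.35,-2.81,0,0,0,0,1],[3.35,-2.81,0,0,0,0,1],[3.35,-2.81,0,0,0,0,1],[3.35,-2.81,0,0,0,0,1],[3.35,-2.81,0,0,0,0,1],[3.35,-2.81,0,0,0,0,1],[0,0,0,0,0,0,1],[0,0,0,0,0,0,1],[0,0,0,0,0,0,1]],
  ],
)

```text
t: 8.45
ee_pos: [485.7, 26.5, 129.2]
orientation: [2.269, 2.171, 0.001]
ft_force: [0.4, 0.6, 0.1]
width: 87.9
```

```bash
python3 - <<'E'
from h import *
plan((486.4,27.3,130),(486.4,27.3,38))
d=ctrl.get_image("scene");cv2.imwrite("pics/s2.png",cv2.resize(d["img"][130:330,160:430],None,fx=2.5,fy=2.5))
E
```

```text
yaw -2.54 tilt 0.08 w 87.88472527451032
(486.4, 27.3, 130) [ 0.08  0.07 -0.08]
(486.4, 27.3, 38) [ 0.   -0.01  9.2 ]
```

View pics/s2.png

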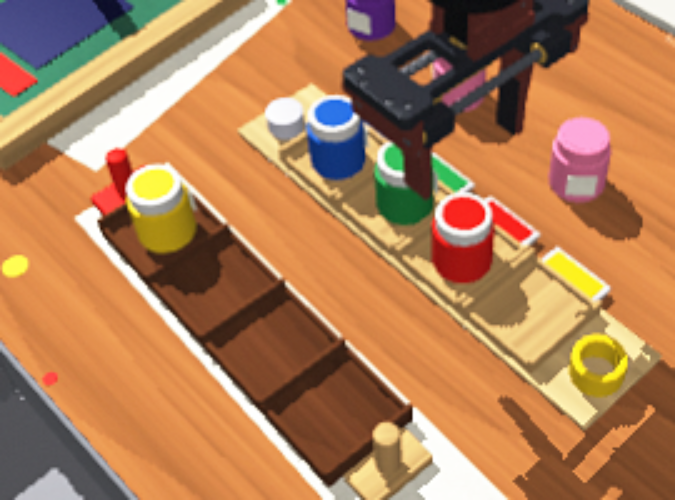

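Yellow stands upright in the compartment by the red post, seen at (160,210). Red is next.

Request:
apply_moves(
  series=[
    [[0.1,0.05,2.3,0,0,0,1],[0,0,2.3,0,0,0,1],[0,0,2.3,0,0,0,1],[0,0,2.2,0,0,0,1],[0,0,0,0,0,0,1],[0,0,0,0,0,0,0],[0,0,0,0,0,0,0],[0,0,0,0,0,0,0],[0,0,0,0,0,0,0],[0,0,0,0,0,0,0],[0,0,0,0,0,0,0]],
  ],
)

```text
t: 9.6
ee_pos: [485.7, 28.0, 38.5]
orientation: [2.269, 2.171, 0.002]
ft_force: [-0.2, -0.2, 6.0]
width: 51.2
```

Request:
apply_moves(
  series=[
    [[0,0,-2,0,0,0,0],[0,0,-3.6,0,0,0,0],[0,0,-3.6,0,0,0,0],[-2.44,3.39,0,0,0,0,0],[-2.44,3.39,0,0,0,0,0],[-2.44,3.39,0,0,0,0,0],[-2.44,3.39,0,0,0,0,0],[-2.44,3.39,0,0,0,0,0],[0,0,0,0,0,0,0],[0,0,0,0,0,0,0],[0,0,0,0,0,0,0],[0,0,0,0,0,0,0]],
  ],
)

```text
t: 10.8
ee_pos: [647.8, -100.5, 129.6]
orientation: [-2.268, -2.172, 0.001]
ft_force: [0.5, 0.6, -2.0]
width: 51.2
```

Request:
apply_moves(
  series=[
    [[0,0,3,0,0,0,0],[0,0,3,0,0,0,0],[0,0,2,0,0,0,0],[0,0,0.6,0,0,0,0],[0,0,0.2,0,0,0,0],[0,0,0,0,0,0,0],[0,0,0,0,0,0,0],[0,0,0,0,0,0,0]],
  ],
)

```text
t: 11.6
ee_pos: [649.8, -101.5, 43.1]
orientation: [2.269, 2.171, 0.002]
ft_force: [0.0, -0.1, -1.9]
width: 51.2
```

Request:
apply_moves(
  series=[
    [[0,0,0.3,0,0,0,0],[0,0,0.15,0,0,0,0],[0,0,0.05,0,0,0,0],[0,0,0,0,0,0,0],[0,0,0,0,0,0,0]],
  ],
)

```text
t: 12.1
ee_pos: [649.4, -101.6, 38.5]
orientation: [2.27, 2.171, 0.001]
ft_force: [-3.5, 0.2, 10.4]
width: 51.2
```

Request:
apply_moves(
  series=[
    [[0,0,0,0,0,0,1],[0,0,0,0,0,0,1],[0,0,0,0,0,0,1],[0,0,0,0,0,0,1],[0,0,-2.2,0,0,0,1],[0,0,-3.5,0,0,0,1],[0,0,-3.5,0,0,0,1]],
  ],
)

```text
t: 12.8
ee_pos: [648.4, -101.4, 129.0]
orientation: [-2.269, -2.171, 0.002]
ft_force: [1.2, 0.2, 0.5]
width: 87.7
```

Request:
apply_moves(
  series=[
    [[1.06,-4.37,0,0,0,0,1],[1.06,-4.37,0,0,0,0,1],[1.06,-4.37,0,0,0,0,1],[1.06,-4.37,0,0,0,0,1],[0,0,0,0,0,0,1],[0,0,0,0,0,0,1],[0,0,0,0,0,0,1],[0,0,0,0,0,0,1]],
  ],
)

```text
t: 13.6
ee_pos: [477.9, -51.7, 129.0]
orientation: [2.269, 2.171, 0.001]
ft_force: [-0.1, 0.3, -0.3]
width: 88.1
```

```bash
python3 - <<'E'
from h import *
plan((476.7,-51.6,130),(476.7,-51.6,38))
d=ctrl.get_image("scene");cv2.imwrite("pics/s3.png",cv2.resize(d["img"][130:330,160:430],None,fx=2.5,fy=2.5))
E
```

```text
yaw -2.54 tilt 0.08 w 88.11121407106342
(476.7, -51.6, 130) [ 0.01 -0.12 -0.1 ]
(476.7, -51.6, 38) [ 0.   -0.01  9.2 ]
```

View pics/s3.png

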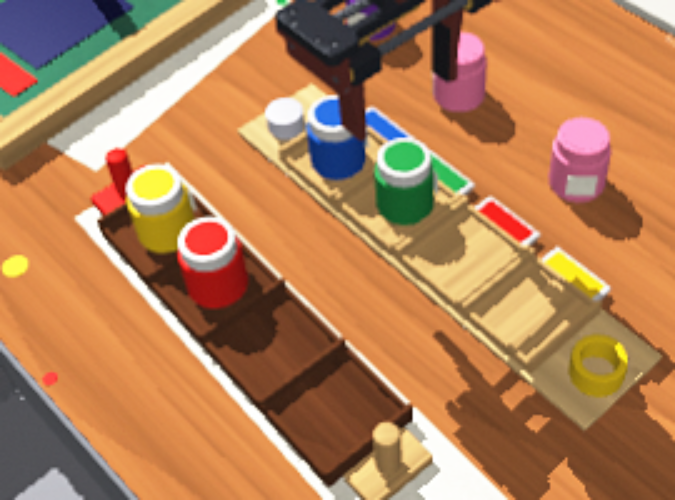

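Red is in the second compartment, seen at (212,265). Green is next.

Request:
apply_moves(
  series=[
    [[0,-0.1,2.3,0,0,0,1],[0,0,2.3,0,0,0,1],[0,0,2.3,0,0,0,1],[0,0,2.2,0,0,0,1],[0,0,0,0,0,0,1],[0,0,0,0,0,0,0],[0,0,0,0,0,0,0],[0,0,0,0,0,0,0],[0,0,0,0,0,0,0],[0,0,0,0,0,0,0],[0,0,0,0,0,0,0]],
  ],
)

```text
t: 14.75
ee_pos: [475.7, -51.4, 38.5]
orientation: [2.269, 2.171, 0.001]
ft_force: [-1.3, 0.7, 6.3]
width: 51.1
```

Request:
apply_moves(
  series=[
    [[0,0,-2,0,0,0,0],[0,0,-3.6,0,0,0,0],[0,0,-3.6,0,0,0,0],[0.94,4.43,0,0,0,0,0],[0.94,4.43,0,0,0,0,0],[0.94,4.43,0,0,0,0,0],[0.94,4.43,0,0,0,0,0],[0,0,0,0,0,0,0],[0,0,0,0,0,0,0],[0,0,0,0,0,0,0],[0,0,0,0,0,0,0]],
  ],
)

```text
t: 15.85
ee_pos: [652.5, -21.8, 129.6]
orientation: [-2.27, -2.171, 0.002]
ft_force: [-0.3, 0.4, -1.8]
width: 51.3
```

Request:
apply_moves(
  series=[
    [[0,0,3,0,0,0,0],[0,0,3,0,0,0,0],[0,0,2,0,0,0,0],[0,0,0.6,0,0,0,0],[0,0,0.2,0,0,0,0],[0,0,0,0,0,0,0],[0,0,0,0,0,0,0],[0,0,0,0,0,0,0]],
  ],
)

```text
t: 16.65
ee_pos: [654.7, -21.6, 43.1]
orientation: [2.269, 2.171, 0.002]
ft_force: [0.6, 0.4, -1.7]
width: 51.2
```

Request:
apply_moves(
  series=[
    [[0,0,0.3,0,0,0,0],[0,0,0.15,0,0,0,0],[0,0,0.05,0,0,0,0],[0,0,0,0,0,0,0],[0,0,0,0,0,0,0]],
  ],
)

```text
t: 17.15
ee_pos: [654.4, -21.6, 38.5]
orientation: [2.269, 2.171, 0.001]
ft_force: [-3.4, 0.0, 11.7]
width: 51.3
```

Request:
apply_moves(
  series=[
    [[0,0,0,0,0,0,1],[0,0,0,0,0,0,1],[0,0,0,0,0,0,1],[0,0,0,0,0,0,1],[0,0,-2.2,0,0,0,1],[0,0,-3.5,0,0,0,1],[0,0,-3.5,0,0,0,1]],
  ],
)

```text
t: 17.85
ee_pos: [653.3, -21.6, 129.0]
orientation: [-2.269, -2.171, 0.002]
ft_force: [0.8, -0.5, 0.6]
width: 87.7
```

Request:
apply_moves(
  series=[
    [[-2.39,-3.33,0,0,0,0,1],[-2.39,-3.33,0,0,0,0,1],[-2.39,-3.33,0,0,0,0,1],[-2.39,-3.33,0,0,0,0,1],[-2.39,-3.33,0,0,0,0,1],[0,0,0,0,0,0,1],[0,0,0,0,0,0,1],[0,0,0,0,0,0,1],[0,0,0,0,0,0,1]],
  ],
)

```text
t: 18.75
ee_pos: [483.5, -133.2, 128.9]
orientation: [2.268, 2.172, 0.001]
ft_force: [-0.4, -0.2, 0.1]
width: 87.5
```

```bash
python3 - <<'E'
from h import *
plan((482.5,-133.6,130),(482.5,-133.6,38))
d=ctrl.get_image("scene");cv2.imwrite("pics/s4.png",cv2.resize(d["img"][130:330,160:430],None,fx=2.5,fy=2.5))
E
```

```text
yaw -2.48 tilt 0.05 w 87.47636647163004
(482.5, -133.6, 130) [-0.04 -0.1  -0.11]
(482.5, -133.6, 38) [ 0.   -0.01  9.2 ]
```

View pics/s4.png

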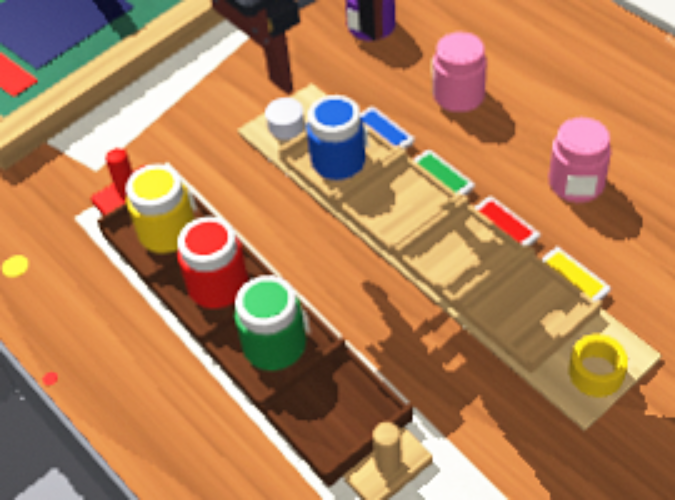

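Green is in the third compartment, seen at (270,320). Blue is last.

Request:
apply_moves(
  series=[
    [[0,-0.1,2.3,0,0,0,1],[0,0,2.3,0,0,0,1],[0,0,2.3,0,0,0,1],[0,0,2.2,0,0,0,1],[0,0,0,0,0,0,1],[0,0,0,0,0,0,0],[0,0,0,0,0,0,0],[0,0,0,0,0,0,0],[0,0,0,0,0,0,0],[0,0,0,0,0,0,0],[0,0,0,0,0,0,0]],
  ],
)

```text
t: 19.9
ee_pos: [481.8, -133.7, 38.5]
orientation: [2.269, 2.171, 0.001]
ft_force: [-0.6, 1.1, 6.1]
width: 51.6
```

Request:
apply_moves(
  series=[
    [[0,0,-2,0,0,0,0],[0,0,-3.6,0,0,0,0],[0,0,-3.6,0,0,0,0],[3.32,2.81,0,0,0,0,0],[3.32,2.81,0,0,0,0,0],[3.32,2.81,0,0,0,0,0],[3.32,2.81,0,0,0,0,0],[3.32,2.81,0,0,0,0,0],[3.32,2.81,0,0,0,0,0],[0,0,0,0,0,0,0],[0,0,0,0,0,0,0],[0,0,0,0,0,0,0]],
  ],
)

```text
t: 21.1
ee_pos: [657.2, 57.2, 129.2]
orientation: [-2.27, -2.171, 0.003]
ft_force: [0.2, -0.4, -1.4]
width: 51.1
```

Request:
apply_moves(
  series=[
    [[0,0,3,0,0,0,0],[0,0,3,0,0,0,0],[0,0,2,0,0,0,0],[0,0,0.6,0,0,0,0],[0,0,0.2,0,0,0,0],[0,0,0,0,0,0,0],[0,0,0,0,0,0,0],[0,0,0,0,0,0,0]],
  ],
)

```text
t: 21.9
ee_pos: [659.4, 58.0, 43.1]
orientation: [2.269, 2.171, 0.002]
ft_force: [-0.1, 0.4, -2.2]
width: 51.1
```

After release I lift, then pull back toward the robot and clear of the top view.

Request:
apply_moves(
  series=[
    [[0,0,0.3,0,0,0,0],[0,0,0.15,0,0,0,0],[0,0,0.05,0,0,0,0],[0,0,0,0,0,0,0],[0,0,0,0,0,0,0]],
  ],
)

```text
t: 22.4
ee_pos: [659.0, 58.1, 38.5]
orientation: [2.269, 2.172, 0.001]
ft_force: [-4.5, -0.1, 9.3]
width: 51.3
```

Request:
apply_moves(
  series=[
    [[0,0,0,0,0,0,1],[0,0,0,0,0,0,1],[0,0,0,0,0,0,1],[0,0,0,0,0,0,1],[0,0,-2.2,0,0,0,1],[0,0,-4,0,0,0,1],[0,0,-4,0,0,0,1],[0,0,-4,0,0,0,1],[0,0,-4,0,0,0,1]],
  ],
)

```text
t: 23.3
ee_pos: [658.3, 58.0, 220.3]
orientation: [-2.27, -2.172, 0.0]
ft_force: [0.0, 0.1, 0.3]
width: 88.0
```

Request:
apply_moves(
  series=[
    [[3.4,-2.8,0,0,0,0,1],[3.4,-2.8,0,0,0,0,1],[3.4,-2.8,0,0,0,0,1],[3.4,-2.8,0,0,0,0,1],[3.4,-2.8,0,0,0,0,1],[3.4,-2.8,0,0,0,0,1],[3.4,-2.8,0,0,0,0,1],[3.4,-2.8,0,0,0,0,1],[0,0,0,0,0,0,1],[0,0,0,0,0,0,1],[0,0,0,0,0,0,1]],
  ],
)

```text
t: 24.4
ee_pos: [447.4, 339.0, 218.8]
orientation: [2.27, 2.171, -0.0]
ft_force: [0.8, -0.2, 0.0]
width: 87.7
```

```bash
python3 - <<'E'
from h import *
plan()
i=ctrl.get_image("top")["img"];cv2.imwrite("pics/top1.png",i)
b=cv2.resize(i[85:235,190:430],None,fx=3.3,fy=3.3,interpolation=cv2.INTER_CUBIC)
cv2.imwrite("pics/top1c.png",b)
s=ctrl.get_image("scene");cv2.imwrite("pics/s5.png",cv2.resize(s["img"][130:330,160:430],None,fx=2.5,fy=2.5))
E
```

```text
yaw -2.56 tilt 0.02 w 87.69709939891285
```

View pics/top1c.png

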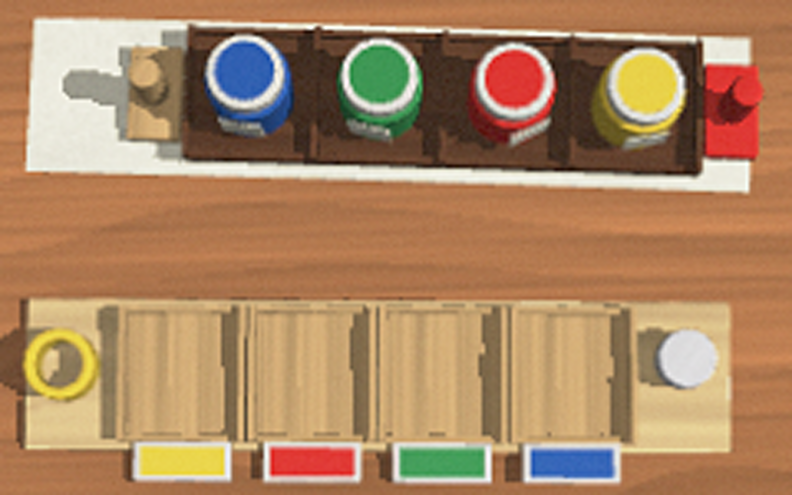

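View pics/s5.png

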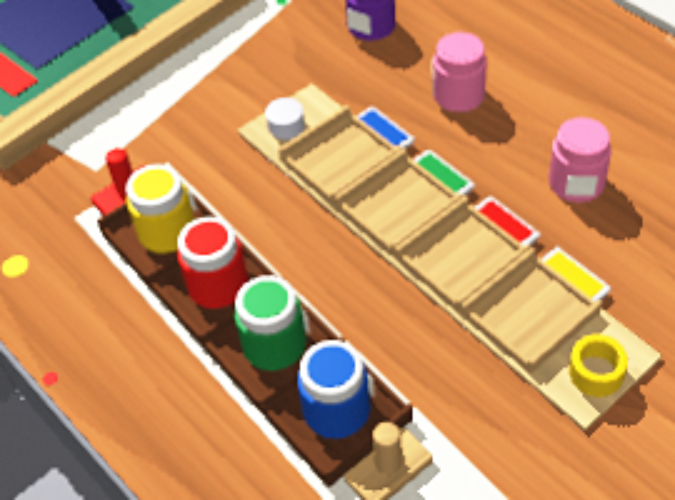

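All four jars stand upright in the rack. Lid discs are at blue (243,72), green (379,73), red (514,80) and yellow (646,82). I'll check the offsets numerically, then hand in.

```bash
python3 - <<'E'
from h import *
d=ctrl.get_image("top")
c=np.array([652.11,-61.70]);ay=np.array([.05779,.99833]);ax=np.array([ay[1],-ay[0]]);post=np.array([642.,-243.4])
ok=True
for n,(x,y),s in(("b",(243,72),120),("g",(379,73),40),("r",(514,80),-40),("y",(646,82),-120)):
    p=w(d,(190+x/3.3-.5,85+y/3.3-.5),72);e=(p-c)@ax,(p-c)@ay-s
    print(n,np.round(e,1),"post dist",np.linalg.norm(p-post).round(1));ok&=max(map(abs,e))<9
print(ok)
if ok: print(ctrl.close_job())
E
```

```text
b [-0.4 -0.2] post dist 301.7
g [ 1.2 -0.5] post dist 221.5
r [-0.5 -0.2] post dist 141.8
y [1.1 1.5] post dist 63.5
True
the job is handed in; nothing more can be done
None
```

I moved all four jars to the press rack and handed the job in at about 24.5 s. From the red post outward the order is yellow, red, green, blue, matching the stock bays from the robot's left.

- **Positions:** the last top view put every jar within 1.5 mm of its compartment centre. Distances to the red post were 63.5, 141.8, 221.5 and 301.7 mm, all inside their limits.
- **Uprightness and release:** the last pictures show every jar standing upright. The gripper is open and parked well clear. I judged uprightness and height by eye and from the lowering contact; I did not measure them separately.
- **Corrections:** the first jar's pick and place each came out about 4 mm off along the row, and I corrected both before gripping and before release. No check failed or disagreed after that.

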